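Put the hinge pin back into the drying rail

ROBOT

A 7-joint arm with a two-finger parallel gripper is mounted at the origin on the work surface. World frame = base frame: x ahead of the robot, y to its left, z up, the work surface at z = 0. Lengths are in m, angles in rad, forces in N, time in s.
With the tool pointing down it reaches from about 0.4 to 0.85 m from the base axis. Payload 10.4 kg.
Tool frame: the origin (TCP) lies between the finger pads; the fingertips stand 22 mm ahead of it and the grasp point (between the pads) lies 3 mm ahead of it; z points along the fingers, y is the line along which they close (so a half turn about z gives the same grasp; the last joint's range is limited). The gripper opens to 85 mm and grips with 20 to 120 N. Pads are 22 mm wide; open, the fingers measure 114 mm over their backs; the gripper's body (76 mm by 85 mm) begins 54 mm behind the grasp point. The pads swing forward as they close: fully open they stand 13 mm farther back than shut.
Start: joints at [-1.323, 0.332, -0.065, 1.46, 0.022, 1.35, -0.088], TCP at [0.167, 0.602, 0.214] pointing down, gripper open.
Joint ranges: [-2.6, 2.6], [-0.5, 2.12], [-1.47, 1.34], [0.16, 2.42], [-1.27, 4.41], [0.06, 2.06], [-2.6, 2.6]. Speed limits (rad/s): [2.22, 2.22, 2.79, 2.79, 3.14, 3.14, 3.14].

INTERFACE

Orientations are given as a unit quaternion [x, y, z, w].
In Python, from workcell import manip, camera, ticket, boxes_of, outline_of gives the robot as it stands.
- The arm moves only by the tool carry_out, never from a script. Its argument "deltas" is a list of rows, each a list of 5 numbers: the shift along the tool's x, y, z as a fraction of full scale, then the turn about the tool's z as a fraction of full scale, then the opening, from -1 (shut) to 1 (fully open), so that 0 is half open. In form: [[tx, ty, tz, spin, gripper], ...]. A call has 1 to 20 rows; each row is the pose to reach, as a shift and turn from the pose commanded when the call began, along the tool's axes at that moment; what a row does not reach only later rows make up. Full scale, the value 1, is 150 mm for a shift and 30 degrees for a turn. A row lasts 1/8 s, in which the tool goes at most 62.5 mm and 10.7 degrees, less where a joint would pass 70% of its speed; a pose out of reach is approached as far as the arm can. A call with a number of a shift or a turn outside -1 to 1 is refused whole. A call with a gripper value outside its range is refused whole. The fingers move at their own pace and stop on an object; "force" is the grip in N (left out, the last holds). Time passes only in rows, so rows that repeat a pose let the fingers close. It gives the time, the measured TCP pose, the force, the opening and the grip force at its end, in the units of the state.
- manip.get_obs(): the state, without advancing time (a new reading comes with each control period).
- camera(name): name is "scene" or "top" or "wrist"; returns a dict with "img" (384x512x3 uint8, red, green, blue), "depth" (384x512 float32, m along the optical axis (not along the pixel's ray), 0 where there is no reading), "vertical_fov" (degrees; the focal length in pixels is half the picture's height over the tangent of half this angle, whatever the lens; pixels are square), "cx", "cy" (the principal point, pixels), "R" (3x3) and "t" (3): a world point X has camera coordinates R X + t. Camera axes: x right, y down, z forward; pixel columns grow to the right and rows downward; lengths in m; the calibration is good to about 2 mm. A picture is of the moment at which its call begins.
- ticket.hand_in(): hands the job in; it is judged then, once.
Trained networks look in a picture, given as the dict that the camera call returned (one of the last four; its "shot" number tells which), for a name from the list of things; names that differ only in an ending like _2 or _b are one class to them, and where a whole thing is asked for, a point or a joint stands for the part that bears it (a point fixed in the world has none). Each returns a list of dicts, best first, with "conf" (0 to 1); they miss things now and then, are a little off and sometimes report something else, mostly with a low value. They report only what shows in the picture. A call takes as long as a camera call. They do not tell look-alikes from the thing itself.
- boxes_of(query, picture): "position" ([x, y, z] in m, in world coordinates, good to about 4 mm: the middle of the surface that is visible of it).
- outline_of(query, picture): "region" (384x512 bool, what is visible of it).
The state is a dict: "clock": time; "joint_pos": joint angles; "joint_velocities": joint speeds; "tau": joint torques, N m; "position": TCP position; "ee_rot": TCP orientation; "ft_force": force on the tool from outside, world axes, zero at the start; "torque": the same for the moment, N m; "grip_width": opening from 0.0 (shut) to 1.0 (fully open); "grasp_force": force on a finger pad.
Only numpy, scipy, OpenCV 4.12 (cv2) and the standard library are available. Lean on these libraries where they do the work, as an engineer would, in place of code of your own. Each camera call takes 0.05 s, during which the arm holds its last target. There are 200 camera calls.

TASK

The swing-arm drying rail on the bench was taken apart for washing. Take its hinge pin (the slim one with the square knob) out of the white parts stand and thread it down through the post's top ear, both arm eyes and the foot ear until its flange sits flush on the top ear's rubber washer, then let go. The arms have slipped out of line, so feel for each eye, bring it back into line and never force the pin; leave the other things alone.

Things in the scene. Friction and masses are not known exactly. Their poses are not given: they have to be found in the camera images.
- post: Steel hinge post, fixed. Origin on the bench on the hinge axis; z up along the axis, x away from the back plate, out along the arms. Base 130 x 100 x 8 mm; back plate 10 mm thick, 56 wide, front face 37 mm behind the axis (at -x); nothing is higher than 114 mm. Two fixed ears and, between them, the eyes of two loose arms. Over 40 N between pin and post or arms is too much.
- top_hole (a point): Centre of the top ear's round 30.5 mm hole, on the axis, at the upper face, 114 mm up, of the 4 mm rubber washer (46 x 46 mm, gives 1 mm per 5 N, 3 mm at most) that lies on the ear. Ear 60 x 56 x 8 mm, underside at 102 mm. The 12 mm shank has 9 mm of room any way here until the pin's shoulder comes, so it can be moved sideways, carrying along eyes it has passed through.
- foot_hole (a point): Centre of the foot ear's round 16 mm hole, on the axis, at its upper face 38 mm above the bench; underside at 30 mm.
- upper_level (a point): Point on the hinge axis (not of the arm) at the height of the upper eye's upper face, 88 mm above the bench. The eye is a flat steel plate 52 x 36 x 6 mm, underside at 82 mm, with an oblong hole 14 mm along the post's x and 18 mm along its y; its 8 mm bar runs out 0.2 m to +x. The hole's true place is not measured.
- lower_level (a point): The same for the lower arm's eye: point on the hinge axis, 62 mm above the bench at its upper face, underside at 56 mm; same plate and hole.
- mid_level (a point): Point on the axis between the two eyes, 72 mm up. Each eye has slipped along the post's x only, its own unknown amount, up to 8 mm either way. It slides (to 9.5 mm) at about 4 N and stays put. Pressed from above it gives 1 mm per 2 N, to a stop 8 mm down. A tip dragged over it under more than a few N takes it along: lift between tries.
- pin: Steel hinge pin, loose, about 0.25 kg, upright in either hole of the stand. Origin at the centre of its flat tip, z up the pin. Shank 12 mm thick (tip edge broken 0.5 mm) up to 81 mm; shoulder 28 mm thick from 81 to 90 mm, 3.5 mm lead-in; flange 40 mm across, 90 to 94 mm; square knob to grip, 22 x 22 mm, sides along the pin's x and y, 94 to 132 mm.
- pin_tip (a point): Centre of the pin's tip, same as pin's origin. In the stand it is 15 mm above the bench (the pin hangs by its flange); home in the post, flange down on the top ear's washer, it is 24 mm above the bench.
- stand: White plastic stand fixed to the bench, left or right of the post; 76 mm (x) x 190 mm (y), top face 105 mm above the bench, on two end walls. Origin under its centre on the bench. Two 30 mm holes at y = -45 and +45 mm: one holds the pin, the other the plug.
- plug: Bystander in the stand's other hole, not the pin: fat 26 mm shank, same flange, 28 mm ball knob reaching 134 mm above its origin. Origin on its axis 15 mm above the bench, 90 mm under the flange. Leave it.
- pan: bystander: steel pan 160 x 170 x 65 mm on the other side of the post from the stand; origin under its centre
- bowl: bystander: steel bowl 110 mm across, 50 mm high
- squeeze: bystander: clear bottle 56 mm across, 130 mm high
- scraper: bystander: steel spatula lying on the bench under the arms, beyond the post
Things that resemble listed ones, but are neither listed nor needed, are in the scene too. What is shaped like the pin but red or turquoise is not meant.

How it is judged:
On the way, in this order (a step that is already met when the one before it is completed fails the run):
1. the pin's tip has come through the upper arm's eye, between the ears (x of pin_tip in the frame of post between -0.015 and 0.015 m and y of pin_tip in the frame of post between -0.015 and 0.015 m and z of pin_tip in the frame of post below 0.08 m), for 0.05 s.
2. the pin's tip has come through the lower arm's eye (x of pin_tip in the frame of post between -0.015 and 0.015 m and y of pin_tip in the frame of post between -0.015 and 0.015 m and z of pin_tip in the frame of post below 0.053 m), for 0.05 s.
At the end, for the whole second after the job is handed in: The pin stands home in the post: through top ear, both eyes and foot ear, its tip 21 to 26.5 mm above the bench (flange down on the top ear's washer within 2.5 mm), within 4 mm of the hinge axis and 0.06 rad of upright, still and released (z of pin_tip in the frame of post between 0.021 and 0.0265 m and horizontal distance between pin_tip and foot_hole below 0.004 m and angle between the z axis of pin and the z axis of post, either way round below 0.06 rad and linear speed of pin below 0.02 m/s and contact force between the fingers and pin below 0.1 N); the robot touches nothing.
It fails at once if the pin is pressed against the post or its arms with more than 40 N (contact force between pin and post above 40 N).
It fails at once if the plug is pulled out or knocked over (distance of plug from where it was at the start of the episode above 0.02 m or angle between plug's own z axis and vertical above 0.3 rad).
It fails at once if a bystander is shoved by more than 40 mm (distance of any of pan, bowl, squeeze, scraper from where it was at the start of the episode above 0.04 m).
It also fails if it takes over 61 s, if anything falls off the work surface, if the arm or the gripper's body presses on something with over 40 N, if the wrist force passes 120 N, or if a joint passes its speed limit or range.

## Working session

There is one attempt and no reset: what is moved stays moved. The work goes in short steps, Python scripts to look and compute and a tool call to move; the robot and the scene stay as the last step left them, time stands still between calls to the robot, and variables do not carry over. Pictures are saved under pics/ and viewed, at most 10 in all, crops included, and the job is handed in when it is done.

Besides the shell and the picture viewer there is one more tool, called after "Call:" as name(argument=value, ...) on one line, values as JSON. carry_out: Moves the arm, as the interface text tells. Its arguments: {"type":"object","properties":{"deltas":{"type":"array","items":{"type":"array","items":{"type":"number"}}},"force":{"type":"number"}},"required":["deltas"]}

```bash
mkdir -p pics
cat > h.py <<'E'
import numpy as np, cv2
from workcell import manip, camera, ticket, boxes_of, outline_of
def cloud(p):
    h,w=p["depth"].shape; f=h/2/np.tan(np.radians(p["vertical_fov"])/2)
    v,u=np.mgrid[:h,:w]; d=p["depth"]
    X=np.stack([(u-p["cx"])*d/f,(v-p["cy"])*d/f,d],-1)
    return (X-p["t"])@p["R"]
def save(p,n): cv2.imwrite("pics/"+n,p["img"][:,:,::-1])
E
python3 - <<'E'
from h import *
a=camera("scene");b=camera("top")
cv2.imwrite("pics/a.png",cv2.resize(np.vstack([a["img"],b["img"]])[:,:,::-1],(400,600)) if 0 else np.hstack([a["img"],b["img"]])[:,:,::-1][:, :].copy() if 0 else a["img"][:,:,::-1])
save(b,"b.png")
for n,p in(("scene",a),("top",b)):
    for q in("post","pin","stand","plug","pan","top_hole","bowl","squeeze"):
        for r in boxes_of(q,p)[:3]: print(n,q,round(r["conf"],2),np.round(r["position"],3))
o=manip.get_obs();print(o["position"],o["ee_rot"],o["ft_force"],o["clock"])
E
```

```text
scene post 0.74 [ 0.522 -0.029  0.062]
scene pin 0.8 [0.572 0.22  0.095]
scene pin 0.69 [0.443 0.254 0.116]
scene pin 0.6 [0.391 0.141 0.096]
scene stand 0.71 [0.445 0.276 0.096]
scene stand 0.16 [0.621 0.339 0.03 ]
scene plug 0.7 [0.425 0.346 0.108]
scene pan 0.7 [ 0.407 -0.29   0.022]
scene top_hole 0.55 [ 0.525 -0.026  0.055]
scene bowl 0.89 [0.623 0.342 0.032]
scene squeeze 0.83 [ 0.634 -0.304  0.073]
scene squeeze 0.72 [0.441 0.253 0.114]
top post 0.63 [ 0.501 -0.018  0.061]
top pin 0.84 [0.31  0.317 0.11 ]
top pin 0.78 [0.438 0.253 0.118]
top pin 0.73 [0.564 0.217 0.111]
top stand 0.66 [0.429 0.296 0.107]
top plug 0.49 [0.416 0.342 0.108]
top pan 0.65 [ 0.433 -0.3    0.005]
top top_hole 0.9 [ 0.499 -0.018  0.064]
top bowl 0.78 [0.637 0.337 0.019]
top squeeze 0.87 [ 0.599 -0.303  0.088]
top squeeze 0.21 [ 0.499 -0.016  0.055]
[0.16719486 0.60226971 0.21387873] [1.34980331e-01 9.90848273e-01 9.55585836e-05 1.27358771e-05] [ 0.11387948 -0.52419303 -0.07591982] 0.9
```

View pics/a.png

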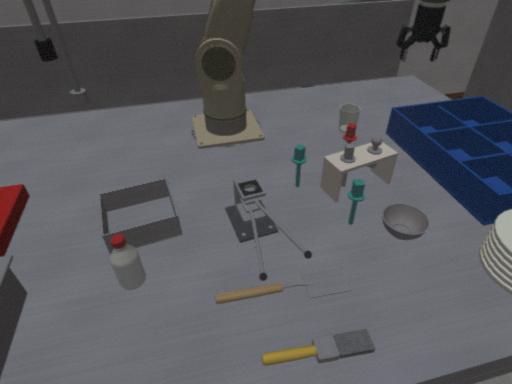

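View pics/b.png

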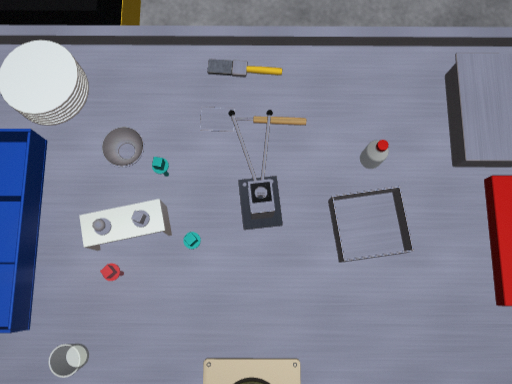

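The scene picture shows the grey pin in the stand at about (348,152), with the plug at (375,145). The post is at (250,200). Red and turquoise look-alikes stand around it. In the top view the pin is at (141,218), the plug at (102,227), and the post hole at (261,193).

Run:
```python
from h import *
for n in("top","scene"):
    p=camera(n);C=cloud(p);Z=C[...,2];img=p["img"].astype(int)
    def sel(c,r,z0,z1): return (np.hypot(C[...,0]-c[0],C[...,1]-c[1])<r)&(Z>z0)&(Z<z1)&(p["depth"]>0)
    def rect(m,lab):
        P=C[m]
        if len(P)<10: print(n,lab,len(P));return
        r=cv2.minAreaRect((P[:,:2]*1000).astype(np.float32)); print(n,lab,len(P),"z",np.round(np.median(P[:,2]),4),"ctr",np.round(r[0],1),"size",np.round(r[1],1),"ang",round(r[2],1))
    sat=img.max(-1)-img.min(-1)
    rect(sel((.43,.297),.13,.097,.112)&(sat<40),"standtop")
    rect(sel((.44,.253),.04,.135,.16),"pinknob")
    rect(sel((.42,.342),.04,.135,.16),"plugknob")
    rect(sel((.50,-.018),.06,.109,.122),"washer")
    rect(sel((.50,-.018),.06,.100,.122),"ear+washer")
    rect(sel((.50,-.018),.10,.004,.013),"base")
    if n=="top":
        m=sel((.50,-.018),.06,.1,.122); v,u=np.where(m);print(u.min(),u.max(),v.min(),v.max())
    v0,u0=(193,261) if n=="top" else (188,250)
    c=p["img"][v0-32:v0+32,u0-32:u0+32]; cv2.imwrite(f"pics/c_{n}.png",cv2.resize(c[:,:,::-1],None,fx=6,fy=6,interpolation=cv2.INTER_CUBIC))
import glob
cv2.imwrite("pics/c.png",np.hstack([cv2.imread("pics/c_top.png"),cv2.imread("pics/c_scene.png")]))
```

```text
top standtop 2427 z 0.1055 ctr [391.8 295.1] size [155.1 191.1] ang 12.4
top pinknob 105 z 0.147 ctr [438.9 258.8] size [22.7 22. ] ang 68.5
top plugknob 122 z 0.1444 ctr [420.  346.3] size [27.1 26.4] ang 31.5
top washer 549 z 0.1125 ctr [493.2 -21.1] size [77.3 55.9] ang 6.4
top ear+washer 670 z 0.1118 ctr [493.1 -21.2] size [77.6 56.3] ang 6.1
top base 1180 z 0.0079 ctr [500.2 -18.4] size [196.7 192.3] ang 13.4
248 274 179 213
scene standtop 1130 z 0.1048 ctr [394.1 297.9] size [152.  193.8] ang 12.0
scene pinknob 72 z 0.146 ctr [441.  259.7] size [21.4 22.6] ang 68.0
scene plugknob 67 z 0.142 ctr [423.3 345.9] size [24.3 20.8] ang 20.3
scene washer 352 z 0.1116 ctr [493.5 -20.1] size [77.9 55.5] ang 6.9
scene ear+washer 514 z 0.1101 ctr [493.5 -19.4] size [77.9 57.3] ang 6.5
scene base 826 z 0.0076 ctr [497.5 -19.2] size [131.3 100.5] ang 6.3
```

View pics/c.png

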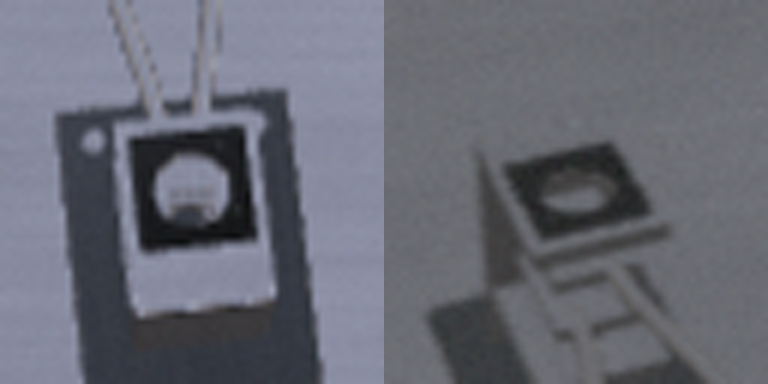

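The washer hole and knob are visible. Estimates so far: hinge axis about (0.502,-0.020), post yaw about 6.3°, pin about (0.440,0.259), knob sides at -21.7°. I'll approach with the tool's y axis along -21.7°.

Call:
carry_out(deltas=[[-0.4,-0.28,0,0.35,1],[-0.8,-0.57,0,0.7,1],[-0.8,-0.57,0,1,1],[-0.8,-0.57,0,1,1]], force=100)

```text
clock: 1.5
position: [0.2615, 0.4866, 0.2143]
ee_rot: [0.389, 0.921, 0.0, 0.0]
ft_force: [-0.0, 0.0, 0.2]
grip_width: 0.997
grasp_force: 0.0
```

```bash
cat >> h.py <<'E'
def pose():
    o=manip.get_obs(); q=o["ee_rot"]
    from scipy.spatial.transform import Rotation as R
    return o,R.from_quat(q).as_matrix()
def st(target=None,yaw=None):
    o,M=pose(); th=np.degrees(np.arctan2(M[1,1],M[0,1]))
    print("t",round(o["clock"],2),"pos",np.round(o["position"]*1000 if hasattr(o["position"],'shape') else np.array(o["position"])*1000,1),"yawY",round(th,2),"tilt",np.round(M[:2,2],4),"F",np.round(o["ft_force"],1),"w",round(o["grip_width"],3),"g",o["grasp_force"])
    if target is not None:
        print("delta",np.round(M.T@(np.array(target)-o["position"])/.15,3),"spin",None if yaw is None else round(-(yaw-th)/30,3))
E
python3 -c "
from h import *
st([.440,.2595,.214],-21.7)"
```

```text
t 1.5 pos [261.5 486.6 214.3] yawY 44.27 tilt [0.0006 0.0006] F [-0.   0.   0.2] w 0.997 g 0.0
delta [-1.914 -0.205  0.002] spin 2.199
```

Call:
carry_out(deltas=[[-0.4,-0.05,0,0.35,1],[-0.8,-0.1,0,0.7,1],[-0.95,-0.1,0,1,1],[-0.95,-0.1,0,1,1]])

```text
clock: 2.0
position: [0.3496, 0.3755, 0.214]
ee_rot: [0.612, 0.791, 0.0, -0.0]
ft_force: [-0.4, 0.5, -0.3]
grip_width: 0.997
grasp_force: 0.0
```

```bash
python3 -c "
from h import *
st([.440,.2595,.214],-21.7)"
```

```text
t 2.0 pos [349.6 375.5 214. ] yawY 14.53 tilt [0.0003 0.0004] F [-0.4  0.5 -0.3] w 0.997 g 0.0
delta [-0.9    0.389 -0.   ] spin 1.208
```

Call:
carry_out(deltas=[[-0.4,0.18,0,0.35,1],[-0.8,0.35,0,0.7,1],[-0.9,0.39,0,1,1],[-0.9,0.39,0,1,1],[-0.9,0.39,0,1,1]])

```text
clock: 2.62
position: [0.4382, 0.262, 0.2137]
ee_rot: [0.794, 0.608, -0.0, -0.0]
ft_force: [0.3, 0.1, 0.4]
grip_width: 1.002
grasp_force: 0.0
```

Run:
```python
from h import *
p=camera("wrist");C=cloud(p);save(p,"w1.png")
m=(np.hypot(C[...,0]-.44,C[...,1]-.2595)<.03)&(C[...,2]>.138)&(C[...,2]<.155)&(p["depth"]>0)
P=C[m];r=cv2.minAreaRect((P[:,:2]*1000).astype(np.float32));print(r,np.median(P[:,2]),len(P))
st([.440,.2595,.134],-21.7)
```

```text
((438.4283142089844, 260.19110107421875), (21.877117156982422, 21.96129035949707), 67.8611068725586) 0.14560830664413457 712
t 2.67 pos [438.2 261.8 213.6] yawY -15.09 tilt [-0.0005  0.0002] F [ 0.2  0.9 -0.6] w 1.0 g 0.0
delta [-0.012  0.016  0.531] spin 0.22
```

View pics/w1.png

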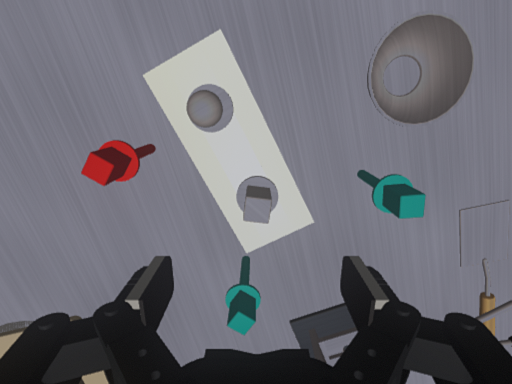

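The wrist view shows the grey square knob at (258,205) and the ball-knob plug at (205,108), with free room for both fingers. Next I descend and grip.

Call:
carry_out(deltas=[[-0.01,0.007,0.15,0.23,1],[-0.01,0.007,0.35,0.23,1],[-0.01,0.007,0.5,0.23,1],[-0.01,0.007,0.53,0.23,0.3],[-0.01,0.007,0.53,0.23,-0.3],[-0.01,0.007,0.53,0.23,-0.8],[-0.01,0.007,0.53,0.23,-1],[-0.01,0.007,0.53,0.23,-1],[-0.01,0.007,0.53,0.23,-1],[-0.01,0.007,0.53,0.23,-1]], force=110)

```text
clock: 3.92
position: [0.4401, 0.2578, 0.1344]
ee_rot: [0.831, 0.556, 0.0, -0.0]
ft_force: [-0.2, 0.1, -0.3]
grip_width: 0.002
grasp_force: 0.0
```

```bash
python3 -c "
from h import *
st()"
```

```text
t 3.92 pos [440.1 257.8 134.4] yawY -22.42 tilt [0.     0.0001] F [-0.2  0.1 -0.3] w 0.002 g 0.0
```

Run:
```python
from h import *
p=camera("wrist");save(p,"w2.png")
```

```text
(no output)
```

View pics/w2.png

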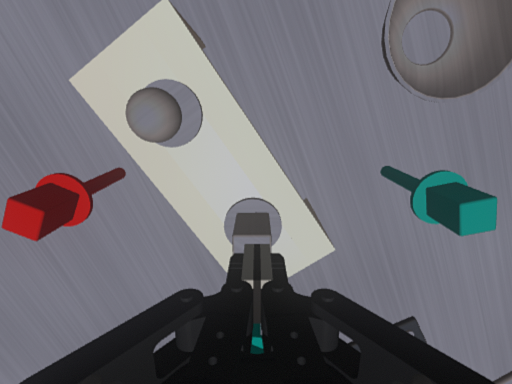

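The fingers closed in front of the knob, at (255,260), while the knob stands at (252,230). I'll measure where the fingers and knob really are.

Run:
```python
from h import *
out=[]
for n in("wrist","top","scene"):
    p=camera(n);C=cloud(p);ok=p["depth"]>0
    m=(np.hypot(C[...,0]-.44,C[...,1]-.2595)<.05)&(C[...,2]>.115)&(C[...,2]<.16)&ok
    P=C[m]; print(n,len(P),"bbox",np.round(P.min(0)*1000) if len(P) else 0,np.round(P.max(0)*1000) if len(P) else 0)
    if n=="wrist":
        for (u,v) in((252,222),(252,235),(250,262),(262,262),(262,275),(252,252)): print(u,v,np.round(C[v,u]*1000,1))
    r=boxes_of("pin",p); print([(round(x["conf"],2),np.round(x["position"],3)) for x in r[:3]])
    if n=="scene":
        c=p["img"][100:220,280:420]; cv2.imwrite("pics/s2.png",cv2.resize(c[:,:,::-1],None,fx=5,fy=5,interpolation=cv2.INTER_CUBIC))
```

```text
wrist 1342 bbox [428. 256. 115.] [454. 274. 160.]
252 222 [442.5 270.  126.1]
252 235 [442.8 269.9 145.4]
250 262 [442.1 269.7 173.9]
262 262 [447.1 267.2 173.2]
262 275 [447.  267.4 184.4]
252 252 [442.7 269.2 163.8]
[(0.92, array([0.443, 0.269, 0.118])), (0.82, array([0.321, 0.327, 0.112])), (0.59, array([0.395, 0.153, 0.092]))]
top 21 bbox [434. 245. 118.] [449. 250. 160.]
[(0.8, array([0.385, 0.136, 0.102])), (0.59, array([0.441, 0.248, 0.107])), (0.48, array([0.56 , 0.214, 0.109]))]
scene 135 bbox [426. 247. 115.] [455. 269. 159.]
[(0.95, array([0.574, 0.223, 0.094])), (0.8, array([0.442, 0.255, 0.114])), (0.64, array([0.393, 0.139, 0.096]))]
```

View pics/s2.png

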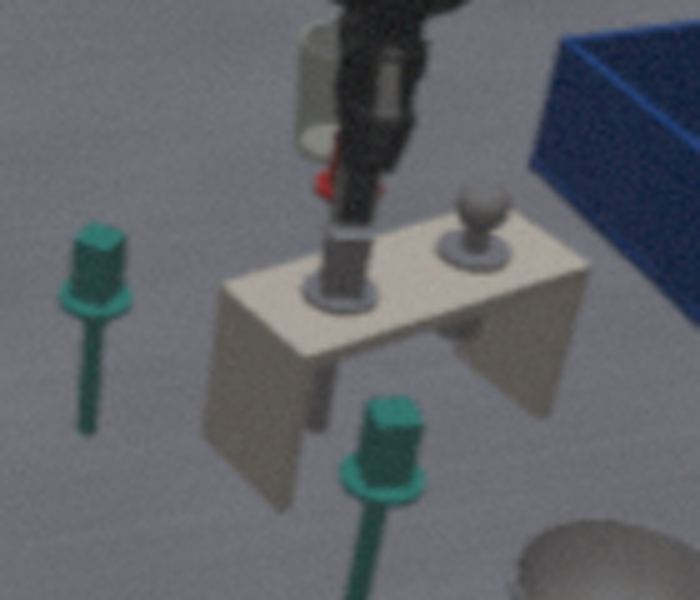

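Run:
```python
from h import *
p=camera("wrist");C=cloud(p)
for v in range(208,300,4): print(v,p["img"][v,252],np.round(C[v,252]*1000,1),np.round(C[v,262]*1000,1),round(float(p["depth"][v,252]),3))
print(np.round(p["R"],3),np.round(-p["R"].T@p["t"],4)); st()
```

```text
208 [124 124 134] [443.2 272.4 107.4] [449.4 269.8 107.1] 0.197
212 [111 111 119] [442.2 270.  108.1] [448.4 267.1 107.2] 0.197
216 [72 70 70] [442.5 270.4 116.9] [448.5 267.9 116.7] 0.188
220 [72 70 70] [442.4 270.  122.7] [448.3 267.9 123.5] 0.183
224 [71 69 69] [442.6 270.1 129.6] [448.1 267.6 129.3] 0.177
228 [71 70 69] [442.5 269.8 135. ] [448.  267.5 134.9] 0.171
232 [70 68 67] [442.9 270.3 142.2] [448.  267.9 141.4] 0.164
236 [118 114 117] [442.5 269.3 145.1] [447.8 267.6 146. ] 0.162
240 [122 122 133] [441.7 267.4 146. ] [447.  265.9 147.2] 0.162
244 [77 76 77] [442.3 268.6 153.6] [447.3 266.9 154.3] 0.154
248 [70 69 68] [442.7 269.3 159.7] [447.3 267.  158.8] 0.148
252 [69 68 66] [442.6 268.9 163.1] [447.4 267.5 164.2] 0.145
256 [68 68 65] [442.5 268.5 166.5] [447.2 267.2 167.5] 0.142
260 [69 68 66] [442.8 269.  171.3] [447.2 267.3 171.6] 0.137
264 [67 66 65] [442.9 269.1 175.2] [447.  267.2 175. ] 0.133
268 [67 66 64] [442.9 268.9 178.5] [447.  267.3 178.6] 0.13
272 [67 66 63] [442.8 268.7 181.3] [447.  267.5 182.2] 0.128
276 [65 64 62] [442.9 268.8 184.7] [446.9 267.3 184.9] 0.124
280 [137 134 128] [442.9 268.6 187.5] [446.7 267.  187.5] 0.122
284 [170 167 159] [442.2 267.  187.6] [446.1 265.4 187.8] 0.122
288 [110 106 103] [441.4 265.1 187.6] [447.  268.1 194.7] 0.123
292 [25 25 25] [441.3 264.7 189.8] [447.  268.2 197.5] 0.121
296 [25 24 25] [441.3 264.7 192.4] [446.3 266.4 197.2] 0.118
[[ 0.924 -0.381  0.001]
 [-0.363 -0.879  0.311]
 [-0.118 -0.288 -0.95 ]] [0.4709 0.3319 0.2931]
t 4.33 pos [440.1 257.8 134.3] yawY -22.42 tilt [0.     0.0001] F [-0.1 -0.1 -0.8] w -0.003 g 0.0
```

The pads' tips are really at z≈150 mm, not 112, so the fingers closed above the knob. The reported height reads about 37 mm low and xy agrees. I'll reopen, go 36 mm further down and grip.

Call:
carry_out(deltas=[[0,0,0,0,1],[0,0,0,0,1],[0,0,0,0,1],[0,0,0,0,1],[0,0,0,0,1],[0.01,-0.013,0.06,0,1],[0.01,-0.013,0.12,0,1],[0.01,-0.013,0.18,0,1],[0.01,-0.013,0.24,0,1],[0.01,-0.013,0.24,0,1]])

```text
clock: 5.58
position: [0.4384, 0.2595, 0.0974]
ee_rot: [0.831, 0.556, -0.001, 0.0]
ft_force: [-0.6, -0.9, 0.5]
grip_width: 1.0
grasp_force: 0.0
```

Call:
carry_out(deltas=[[0,0,0,0,0],[0,0,0,0,-0.5],[0,0,0,0,-1],[0,0,0,0,-1],[0,0,0,0,-1],[0,0,0,0,-1],[0,0,0,0,-1]])

```text
clock: 6.45
position: [0.439, 0.2602, 0.0988]
ee_rot: [0.831, 0.556, 0.0, -0.0]
ft_force: [-2.8, -1.1, 4.8]
grip_width: 0.236
grasp_force: 108.0
```

Run:
```python
from h import *
p=camera("wrist");C=cloud(p)
for v in range(208,300,4): print(v,p["img"][v,252],np.round(C[v,252]*1000,1),np.round(C[v,262]*1000,1))
st()
```

```text
208 [187 189 189] [447.1 285.3 104.6] [452.1 282.9 103.7]
212 [187 189 189] [446.1 282.9 104. ] [451.3 280.8 104.3]
216 [187 189 189] [445.1 280.6 103.7] [450.3 278.5 103.9]
220 [69 67 67] [444.3 278.7 104.8] [449.6 276.7 105.1]
224 [124 124 134] [443.8 277.4 107.3] [449.  275.3 107.3]
228 [123 123 133] [442.8 275.  106.9] [448.1 273.2 107.5]
232 [121 121 131] [442.2 273.6 108.8] [447.1 270.8 107.2]
236 [113 113 121] [441.1 271.  108. ] [446.4 268.9 108.2]
240 [69 66 65] [440.9 270.3 111.6] [446.2 268.8 113. ]
244 [67 65 65] [441.2 270.7 117.6] [446.1 268.8 117.7]
248 [67 64 65] [441.2 270.6 121.8] [446.  268.7 122.1]
252 [66 62 63] [441.4 271.  127.2] [446.  269.1 127.1]
256 [66 62 62] [441.4 270.8 130.8] [446.1 269.5 132. ]
260 [64 61 61] [441.3 270.4 134.1] [445.7 268.7 134.2]
264 [64 60 60] [441.4 270.6 138.2] [445.6 268.5 137.5]
268 [63 60 61] [441.6 270.9 142.3] [445.7 269.  141.9]
272 [95 90 90] [441.4 270.2 144.3] [445.6 268.9 145. ]
276 [119 119 131] [441.2 269.8 146.8] [445.  267.4 145.6]
280 [119 118 130] [440.1 267.  145.4] [444.2 265.5 145.7]
284 [117 117 129] [439.2 265.  145.2] [443.3 263.3 145.2]
288 [119 119 130] [438.7 263.8 146.3] [442.9 262.3 146.6]
292 [120 120 131] [437.8 261.6 145.9] [441.6 259.  144.5]
296 [116 115 126] [436.9 259.5 145.6] [441.4 258.6 146.8]
t 6.5 pos [439.1 260.1  98.8] yawY -22.41 tilt [0.0004 0.0006] F [-1.8 -0.4  5.3] w 0.241 g 108.0451762676239
```

Gripped at 108 N, opening 0.24 (about 20–22 mm, which fits the knob). Lifting straight up.

Call:
carry_out(deltas=[[0,0,-0.1,0,-1],[0,0,-0.25,0,-1],[0,0,-0.45,0,-1],[0,0,-0.65,0,-1],[0,0,-0.83,0,-1],[0,0,-0.83,-0.3,-1],[0,0,-0.83,-0.6,-1],[0,0,-0.83,-0.95,-1],[0,0,-0.83,-0.95,-1],[0,0,-0.83,-0.95,-1]])

```text
clock: 7.75
position: [0.4388, 0.2598, 0.223]
ee_rot: [0.67, 0.742, -0.0, -0.0]
ft_force: [-0.0, 0.5, -2.3]
grip_width: 0.24
grasp_force: 107.6
```

```bash
python3 -c "
from h import *
st([.5016,-.020,.2238],6.3)"
```

```text
t 7.75 pos [438.8 259.8 223. ] yawY 5.84 tilt [-0.  0.] F [-0.   0.5 -2.3] w 0.24 g 107.58669376373291
delta [-1.898  0.227 -0.005] spin -0.015
```

Call:
carry_out(deltas=[[-0.3,0.04,0,0,-1],[-0.6,0.08,0,0,-1],[-0.9,0.12,0,0,-1],[-0.95,0.12,0,0,-1]])

```text
clock: 8.25
position: [0.4726, 0.1167, 0.2231]
ee_rot: [0.672, 0.741, 0.0, 0.0]
ft_force: [-0.3, 1.2, -2.9]
grip_width: 0.24
grasp_force: 107.7
```

Call:
carry_out(deltas=[[-0.3,0.05,0,0,-1],[-0.55,0.1,0,0,-1],[-0.65,0.1,0,0,-1],[-0.65,0.1,0,0,-1],[-0.65,0.1,0,0,-1]])

```text
clock: 8.88
position: [0.4969, 0.0266, 0.2227]
ee_rot: [0.668, 0.744, 0.0, -0.0]
ft_force: [0.0, -0.2, -2.8]
grip_width: 0.242
grasp_force: 107.8
```

Run:
```python
from h import *
st([.5016,-.020,.2238],6.3)
p=camera("wrist");save(p,"w3.png");C=cloud(p);ok=p["depth"]>0
def rect(m,l):
    P=C[m]
    if len(P)>20:
        r=cv2.minAreaRect((P[:,:2]*1000).astype(np.float32));print(l,len(P),np.round(r[0],1),np.round(r[1],1),round(r[2],1),np.round(np.median(P[:,2])*1000,1))
near=np.hypot(C[...,0]-.5,C[...,1]+.02)<.06
top=near&ok&(C[...,2]>.1)&(C[...,2]<.121); dark=p["img"].max(-1)<70
rect(top,"ear");rect(top&dark,"washer")
o=manip.get_obs()["position"]
m=ok&(np.hypot(C[...,0]-o[0],C[...,1]-o[1])<.03)&(C[...,2]<.24)
for z in np.arange(.13,.25,.01):
    s=m&(abs(C[...,2]-z)<.005)
    if s.sum()>3: print(round(z,2),s.sum(),np.round(C[s].mean(0)*1000,1),np.round(np.ptp(C[s],0)*1000,1))
```

```text
t 8.88 pos [496.9  26.6 222.7] yawY 6.17 tilt [-0.0003  0.0006] F [ 0.  -0.2 -2.8] w 0.242 g 107.84110307693481
delta [-0.312 -0.002 -0.008] spin -0.004
ear 1461 [491.8 -17.9] [77.2 51.4] 7.0 108.8
washer 238 [ 4.887e+02 -4.000e-01] [72.9 15.1] 6.2 112.5
0.14 30 [496.8  30.6 142.2] [11.4  4.8  6.2]
0.15 47 [496.9  30.6 150.2] [11.2  4.8  9.3]
0.16 58 [496.6  30.4 159.9] [11.3  6.5  9.9]
0.17 62 [496.6  30.7 170. ] [11.7  5.4  9.4]
0.18 75 [496.9  30.6 180.1] [11.3  5.   9.7]
0.19 32 [497.1  31.4 187.9] [8.7 2.6 5.5]
0.23 1076 [495.8  39.4 231.5] [39.6 21.7  8.1]
0.24 159 [496.1  37.  237.5] [21.4  3.5  5. ]
```

View pics/w3.png

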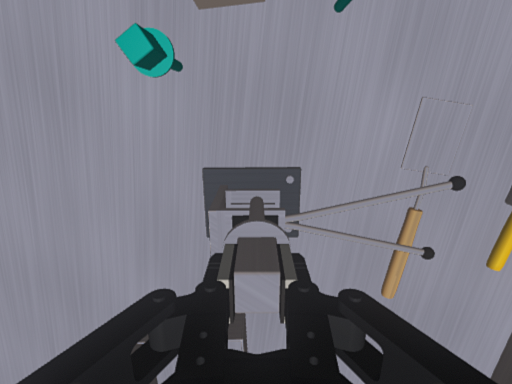

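The pin hangs straight under the TCP, with the tip end at (257,205) in the wrist view. The post is partly hidden behind it. I'll confirm the hole centre from stored pixels by a ray-plane cut: top (260.8,192.7), scene (250.2,187.7).

Run:
```python
from h import *
for n,u,v in(("top",260.8,192.7),("scene",250.2,187.7)):
    p=camera(n);f=192/np.tan(np.radians(p["vertical_fov"])/2)
    c=-p["R"].T@p["t"];d=p["R"].T@np.array([(u-p["cx"])/f,(v-p["cy"])/f,1])
    print(n,np.round((c+d*(.114-c[2])/d[2])*1000,1))
```

```text
top [500.6 -21.  114. ]
scene [505.4 -19.6 114. ]
```

Axis is about (0.502,-0.020). A quick wrist-camera look straight down the hole can show the eye offsets. The camera sits 80 mm on the tool's +x side.

Call:
carry_out(deltas=[[-0.3,0,0,0,-1],[-0.6,0,0,0,-1],[-0.845,0,0,0,-1],[-0.845,0,0,0,-1],[-0.845,0,0,0,-1],[-0.845,0,0,0,-1]])

```text
clock: 9.78
position: [0.5107, -0.0998, 0.2227]
ee_rot: [0.668, 0.744, 0.0, -0.0]
ft_force: [0.3, 0.1, -1.9]
grip_width: 0.24
grasp_force: 107.9
```

Run:
```python
from h import *
st()
p=camera("wrist");C=cloud(p);ok=p["depth"]>0;np.savez("w4.npz",C=C,img=p["img"])
top=(np.hypot(C[...,0]-.5,C[...,1]+.02)<.06)&ok&(C[...,2]>.1)&(C[...,2]<.121); dark=p["img"].max(-1)<70
for m,l in((top,"ear"),(top&dark,"washer")):
    P=C[m];r=cv2.minAreaRect((P[:,:2]*1000).astype(np.float32));print(l,len(P),r,np.median(P[:,2]))
f=192/np.tan(np.radians(p["vertical_fov"])/2)
def px(X): c=p["R"]@np.array(X)+p["t"]; return p["cx"]+f*c[0]/c[2],p["cy"]+f*c[1]/c[2]
u,v=map(int,px([.502,-.02,.114])); print(u,v,f)
u0,v0=max(u-40,0),max(v-40,0)
c=p["img"][v0:v0+80,u0:u0+80]; cv2.imwrite("pics/w4.png",cv2.resize(c[:,:,::-1],None,fx=7,fy=7,interpolation=cv2.INTER_CUBIC)); print(u0,v0,-p["R"].T@p["t"])
# height/class map along post x through the hole
y=np.radians(6.3);ex=np.array([np.cos(y),np.sin(y)]);ey=np.array([-ex[1],ex[0]])
D=C[...,:2]-[.502,-.02];a=D@ex*1000;b=D@ey*1000
for lo,hi in((.082,.094),(.056,.068),(.03,.044),(-.01,.015)):
    s=ok&(abs(b)<3)&(abs(a)<20)&(C[...,2]>lo)&(C[...,2]<hi)
    print(lo,np.round(np.sort(a[s])[:],0).astype(int).tolist()[:80])
s=top&dark
for name,k,o in(("x",a,b),("y",b,a)):
    q=np.sort(k[s&(abs(o)<3)]);print(name,np.round(q,1).tolist()[:60])
```

```text
t 9.78 pos [510.7 -99.8 222.7] yawY 6.21 tilt [-0.0002  0.0005] F [ 0.3  0.1 -1.9] w 0.24 g 107.85192131996155
ear 4796 ((492.2378234863281, -20.76793670654297), (77.12478637695312, 56.001216888427734), 6.657323837280273) 0.10944004781461263
washer 1807 ((500.7380065917969, -19.690113067626953), (45.107234954833984, 44.98847198486328), 7.110145092010498) 0.11262151457742377
255 105 291.4250451249844
215 65 [ 0.50254965 -0.0202024   0.38148898]
0.082 [-17, -17, -16, -16, -16, -16, -16, -16, -15, -15, -15, -15, -15, -15, -14, -14, -14, -14, -14, -14, -13, -13, -13, -13, -13, -13, -12, -12, -12, -12, -12, -12, -12, -12, -12, -11, -11, -11, 3, 3, 3, 3, 3, 3, 4, 4, 4, 4, 4, 4, 5, 5, 5, 5, 5, 5, 6, 6, 6, 6, 6, 6, 7, 7, 7, 7, 7, 7, 8, 8, 8, 8, 8, 8, 9, 9, 9, 9, 9, 9]
0.056 [-12, -12, -12, -11, -11, -11]
0.03 [-11, -11, -11, -11, -11, -11, -10, -10, -10, -10, -10, -10, -9, -9, -9, -9]
-0.01 [-10, -9, -9, -9, -9, -9, -7, -7, -7, -7, -7, -6, -6, -6, -6, -6, -5, -5, -5, -5, -5, -4, -4, -4, -4, -4, -3, -2, -2, -2, -2, -1, -1, -1, -1, -1, 0, 0, 0, 0, 0, 1, 1, 1, 1, 1, 2, 2, 2, 2, 2]
x [-23.7, -23.6, -23.6, -23.6, -23.5, -23.5, -23.5, -22.7, -22.7, -22.7, -22.7, -22.7, -22.6, -22.6, -21.9, -21.9, -21.9, -21.8, -21.8, -21.8, -21.8, -21.0, -21.0, -21.0, -21.0, -20.9, -20.9, -20.8, -20.1, -20.1, -20.1, -20.1, -20.0, -20.0, -20.0, -19.3, -19.3, -19.2, -19.2, -19.1, -19.1, -19.1, -18.4, -18.4, -18.4, -18.3, -18.2, -18.2, -18.2, -17.5, -17.5, -17.5, -17.5, -17.4, -17.3, -17.3, -16.6, -16.6, -16.6, -16.6]
y [-21.8, -21.8, -21.7, -21.7, -21.7, -21.7, -21.6, -20.8, -20.8, -20.8, -20.8, -20.8, -20.8, -20.8, -20.0, -20.0, -20.0, -19.9, -19.9, -19.9, -19.9, -19.1, -19.1, -19.1, -19.1, -19.1, -19.1, -19.0, -18.3, -18.2, -18.2, -18.2, -18.2, -18.2, -18.1, -17.4, -17.4, -17.3, -17.3, -17.3, -17.3, -17.3, -16.5, -16.5, -16.5, -16.4, -16.4, -16.4, -16.4, -15.7, -15.6, -15.6, -15.6, -15.6, -15.6, -15.6, -15.0, -14.9, -14.9, -14.8]
```

View pics/w4.png

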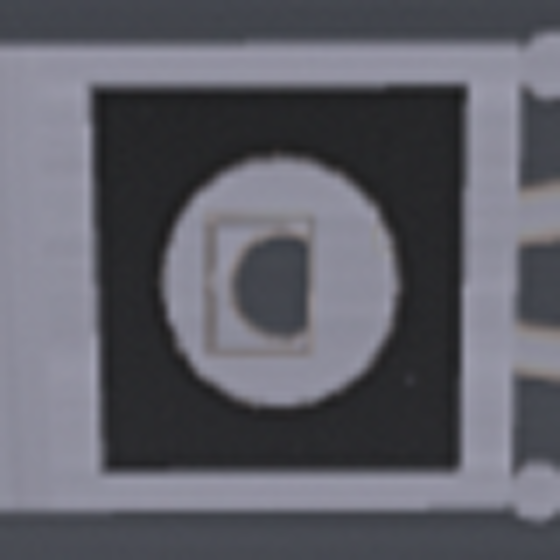

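The look down the hole (crop) shows the top hole centred at (281,282). The upper eye's hole spans x 208–312, and the foot hole is centred near (283,284). The lower eye's left edge is just inside the upper one, near 216. Converting these by ray-plane.

Run:
```python
from h import *
p=camera("wrist");f=192/np.tan(np.radians(p["vertical_fov"])/2);c=-p["R"].T@p["t"]
A=np.array([.5008,-.0198]);y=np.radians(6.5);E=np.array([[np.cos(y),np.sin(y)],[-np.sin(y),np.cos(y)]])
def cut(cu,cv,z):
    u,v=215+cu/7-.43,65+cv/7-.43   # resize pixel-centre shift
    d=p["R"].T@np.array([(u-p["cx"])/f,(v-p["cy"])/f,1]); X=c+d*(z-c[2])/d[2]; return np.round(E@(X[:2]-A)*1000,1)
for l,a in dict(top=(281,282,.114),wl=(97,280,.114),wr=(463,280,.114),upL=(208,286,.088),upR=(312,286,.088),upT=(260,217,.088),upB=(260,355,.088),loL=(217,286,.062),foot=(283,284,.038)).items(): print(l,cut(*a))
st([.5008,-.0198,.2227],6.5)
C=cloud(p); ok=p["depth"]>0; D=(C[...,:2]-A)@E.T*1000
s=ok&(abs(D[...,1])<4)&(D[...,0]>-14)&(D[...,0]<-5)
v,u=np.where(s)
for i in range(244,256):
    q=s[:,i]; print(i,np.round(C[q,i,2]*1000).astype(int).tolist(),p["img"][104,i].tolist())
```

```text
top [0.2 0.1]
wl [-22.7   0.5]
wr [22.8  0.2]
upL [-10.   -0.3]
upR [ 4.2 -0.3]
upT [-2.8  8.6]
upB [-3.  -9.4]
loL [-9.7 -0.2]
foot [0.1 0.1]
t 9.88 pos [ 510.7 -100.2  222.8] yawY 6.19 tilt [0.     0.0004] F [-0.4 -0.3 -2.5] w 0.241 g 107.85245776176453
delta [ 0.54  -0.008  0.001] spin -0.01
244 [87, 86, 85, 86, 87, 84, 86, 85, 86] [130, 124, 130]
245 [59, 59, 58, 59, 61, 60, 59, 59] [135, 131, 137]
246 [38, 38, 38, 36, 37, 36, 37] [142, 141, 155]
247 [36, 36, 35, 37, 37, 37, 36] [139, 134, 143]
248 [36, 35, 33, 28, 29, 35, 37] [103, 98, 102]
249 [7, 7, 7, 5, 6, 8, 6] [70, 71, 77]
250 [7, 8, 7, 8, 7, 7, 6] [65, 68, 75]
251 [6] [68, 70, 77]
252 [] [68, 70, 78]
253 [] [68, 70, 77]
254 [] [67, 69, 77]
255 [] [67, 69, 77]
```

The offsets are consistent: top and foot holes at about 0, upper eye at about -2.9 mm, lower eye at about -2.7 mm along the post's x. I'll go over the upper eye at world (0.498,-0.020) and lower the tip through the top ear to about 94 mm.

Call:
carry_out(deltas=[[0.2,-0.01,0,0,-1],[0.4,-0.02,0,0,-1],[0.54,-0.027,0,0,-1],[0.54,-0.027,0,0,-1],[0.54,-0.027,0,0,-1],[0.54,-0.027,0,0,-1],[0.54,-0.027,0.05,0,-1],[0.54,-0.027,0.1,0,-1],[0.54,-0.027,0.15,0,-1],[0.54,-0.027,0.2,0,-1],[0.54,-0.027,0.25,0,-1],[0.54,-0.027,0.3,0,-1],[0.54,-0.027,0.3,0,-1],[0.54,-0.027,0.3,0,-1]])

```text
clock: 11.62
position: [0.4981, -0.0212, 0.178]
ee_rot: [0.669, 0.744, 0.0, 0.0]
ft_force: [0.2, -0.6, -3.4]
grip_width: 0.24
grasp_force: 107.9
```

```bash
python3 -c "
from h import *
st([.498,-.020,.164],6.5)"
```

```text
t 11.62 pos [498.1 -21.2 178. ] yawY 6.09 tilt [0.0003 0.0001] F [ 0.2 -0.6 -3.4] w 0.24 g 107.86538600921631
delta [0.008 0.    0.093] spin -0.014
```

Call:
carry_out(deltas=[[0.007,0,0.01,0,-1],[0.007,0,0.025,0,-1],[0.007,0,0.04,0,-1],[0.007,0,0.055,0,-1],[0.007,0,0.067,0,-1],[0.007,0,0.067,0,-1]])

```text
clock: 12.38
position: [0.4977, -0.0201, 0.1676]
ee_rot: [0.669, 0.744, -0.0, -0.0]
ft_force: [-0.0, 0.5, -2.0]
grip_width: 0.244
grasp_force: 107.9
```

No contact force with the tip at about 84 mm, so it is probably inside the upper eye. Going on to about 76 mm.

Call:
carry_out(deltas=[[0,0,0.015,0,-1],[0,0,0.03,0,-1],[0,0,0.04,0,-1],[0,0,0.05,0,-1],[0,0,0.05,0,-1]])

```text
clock: 13.0
position: [0.4978, -0.0201, 0.1601]
ee_rot: [0.669, 0.744, -0.0, -0.0]
ft_force: [-0.4, 0.2, -3.1]
grip_width: 0.242
grasp_force: 107.9
```

Through the upper eye without force. Now the lower eye (top at 62 mm): lower the tip to about 58.

Call:
carry_out(deltas=[[0,0.001,0.03,0,-1],[0,0.001,0.06,0,-1],[0,0.001,0.08,0,-1],[0,0.001,0.1,0,-1],[0,0.001,0.11,0,-1],[0,0.001,0.12,0,-1],[0,0.001,0.12,0,-1]])

```text
clock: 13.88
position: [0.498, -0.0201, 0.1422]
ee_rot: [0.669, 0.744, 0.0, -0.0]
ft_force: [-0.1, 1.0, -2.7]
grip_width: 0.241
grasp_force: 107.9
```

Call:
carry_out(deltas=[[0,0,0.015,0,-1],[0,0,0.03,0,-1],[0,0,0.045,0,-1],[0,0,0.06,0,-1],[0,0,0.06,0,-1],[0,0,0.06,0,-1]])

```text
clock: 14.62
position: [0.498, -0.0201, 0.1333]
ee_rot: [0.669, 0.744, 0.0, 0.0]
ft_force: [0.5, -0.2, -2.7]
grip_width: 0.239
grasp_force: 107.9
```

```bash
python3 -c "
from h import *
st([.5009,-.0197,.131],6.5)"
```

```text
t 14.62 pos [498.  -20.1 133.3] yawY 6.08 tilt [0.0001 0.0001] F [ 0.5 -0.2 -2.7] w 0.239 g 107.86821484565735
delta [0.001 0.019 0.015] spin -0.014
```

Through both eyes. Now carry them sideways 3 mm back onto the axis.

Call:
carry_out(deltas=[[0,0.005,0,0,-1],[0,0.01,0,0,-1],[0,0.015,0,0,-1],[0,0.02,0,0,-1],[0.001,0.02,0,0,-1],[0.001,0.02,0,0,-1]])

```text
clock: 15.38
position: [0.4996, -0.0199, 0.1327]
ee_rot: [0.669, 0.744, -0.001, -0.001]
ft_force: [-7.4, -0.6, -0.7]
grip_width: 0.24
grasp_force: 108.0
```

```bash
python3 -c "
from h import *
st([.5009,-.0197,.131],6.5)"
```

```text
t 15.38 pos [499.6 -19.9 132.7] yawY 6.07 tilt [-0.0032 -0.0002] F [-7.4 -0.6 -0.7] w 0.24 g 108.02886128425598
delta [0.    0.009 0.011] spin -0.014
```

Call:
carry_out(deltas=[[0,0.005,0,0,-1],[0,0.01,0,0,-1],[0,0.012,0,0,-1],[0,0.012,0,0,-1]])

```text
clock: 15.88
position: [0.501, -0.0197, 0.1326]
ee_rot: [0.669, 0.744, -0.001, -0.001]
ft_force: [-7.8, -0.7, 0.1]
grip_width: 0.241
grasp_force: 108.1
```

```bash
python3 -c "
from h import *
st([.5009,-.0197,.131],6.5)"
```

```text
t 15.88 pos [501.  -19.7 132.6] yawY 6.07 tilt [-0.0041 -0.0003] F [-7.8 -0.7  0.1] w 0.241 g 108.12851786613464
delta [ 0.    -0.001  0.011] spin -0.014
```

Call:
carry_out(deltas=[[0,0.003,0,0,-1],[0,-0.007,0.01,0,-1],[0,-0.007,0.03,0,-1],[0,-0.007,0.05,0,-1],[0,-0.007,0.06,0,-1],[0,-0.007,0.07,0,-1],[0,-0.007,0.08,0,-1],[0,-0.007,0.08,0,-1]])

```text
clock: 16.88
position: [0.501, -0.0197, 0.1209]
ee_rot: [0.669, 0.744, -0.001, -0.001]
ft_force: [-4.6, -0.1, -0.0]
grip_width: 0.24
grasp_force: 108.5
```

```bash
python3 -c "
from h import *
st([.5009,-.0197,.108],6.5)"
```

```text
t 16.88 pos [501.  -19.7 120.9] yawY 6.08 tilt [-0.0018 -0.    ] F [-4.6 -0.1 -0. ] w 0.24 g 108.45545768737793
delta [-0.    -0.     0.086] spin -0.014
```

Call:
carry_out(deltas=[[0,0,0.008,0,-1],[0,0,0.016,0,-1],[0,0,0.024,0,-1],[0,0,0.024,0,-1]])

```text
clock: 17.38
position: [0.501, -0.0197, 0.1173]
ee_rot: [0.669, 0.744, -0.001, -0.001]
ft_force: [-6.4, -1.2, -0.1]
grip_width: 0.236
grasp_force: 108.5
```

Call:
carry_out(deltas=[[0,0,0.008,0,-1],[0,0,0.016,0,-1],[0,0,0.024,0,-1],[0,0,0.03,0,-1],[0,0,0.03,0,-1]])

```text
clock: 18.0
position: [0.5009, -0.0197, 0.1128]
ee_rot: [0.669, 0.744, -0.001, -0.001]
ft_force: [-6.2, -0.7, 0.3]
grip_width: 0.24
grasp_force: 108.5
```

```bash
python3 -c "
from h import *
st([.5009,-.0197,.108],6.5)"
```

```text
t 18.0 pos [500.9 -19.7 112.8] yawY 6.08 tilt [-0.0018 -0.0001] F [-6.2 -0.7  0.3] w 0.24 g 108.52126121520996
delta [-0.    -0.     0.032] spin -0.014
```

Call:
carry_out(deltas=[[0,0,0.008,0,-1],[0,0,0.016,0,-1],[0,0,0.024,0,-1],[0,0,0.032,0,-1],[0,0,0.036,0,-1],[0,0,0.036,0,-1]])

```text
clock: 18.75
position: [0.5009, -0.0197, 0.1076]
ee_rot: [0.669, 0.744, -0.001, -0.001]
ft_force: [-6.2, -0.8, 2.8]
grip_width: 0.241
grasp_force: 108.8
```

```bash
python3 -c "
from h import *
st([.5009,-.0197,.108],6.5)"
```

```text
t 18.75 pos [500.9 -19.7 107.6] yawY 6.07 tilt [-0.0019  0.0001] F [-6.2 -0.8  2.8] w 0.241 g 108.83533358573914
delta [-0.    -0.    -0.003] spin -0.014
```

The flange has just met the washer (Fz rising, tip at about 24 mm). I'll relieve the side load, release and rise.

Call:
carry_out(deltas=[[0,-0.003,0,0,-1],[0,-0.006,0,0,-1],[0,-0.006,0,0,-0.3],[0,-0.006,0,0,0.3],[0,-0.006,0,0,1],[0,-0.006,0,0,1],[0,-0.006,0,0,1],[0,-0.006,0,0,1],[0,-0.006,-0.1,0,1],[0,-0.006,-0.3,0,1],[0,-0.006,-0.6,0,1],[0,-0.006,-0.7,0,1],[0,-0.006,-0.7,0,1],[0,-0.006,-0.7,0,1]])

```text
clock: 20.5
position: [0.5002, -0.0196, 0.2117]
ee_rot: [0.669, 0.744, -0.001, -0.001]
ft_force: [-0.1, -0.6, -0.5]
grip_width: 1.004
grasp_force: 0.0
```

Run:
```python
from h import *
st()
p=camera("wrist");save(p,"w5.png");C=cloud(p);ok=p["depth"]>0
n=ok&(np.hypot(C[...,0]-.501,C[...,1]+.02)<.035)
for lo,hi in((.11,.123),(.15,.165)):
    P=C[n&(C[...,2]>lo)&(C[...,2]<hi)]
    if len(P): print(lo,len(P),np.round(np.median(P,0)*1000,1),np.percentile(P[:,2],[20,80]),cv2.minAreaRect((P[:,:2]*1000).astype(np.float32)))
```

```text
t 20.5 pos [500.2 -19.6 211.7] yawY 6.09 tilt [-0.0016 -0.0002] F [-0.1 -0.6 -0.5] w 1.004 g 0.0
0.11 1551 [497.5  -9.8 113. ] [0.11190116 0.11637142] ((498.67718505859375, -18.985023498535156), (63.40449523925781, 54.012020111083984), 10.281486511230469)
0.15 745 [501.3 -19.2 154.2] [0.15353182 0.15469812] ((501.5727844238281, -19.854948043823242), (21.660823822021484, 21.874507904052734), 5.365836143493652)
```

View pics/w5.png

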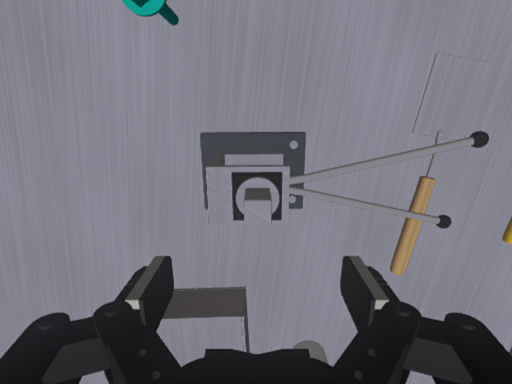

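The pin stands centred in the post at (258,200). The knob top measures about 155.6 mm once corrected for the camera's bias (expected 156), it is upright, and the gripper is clear.

```bash
python3 -c "
from h import *
print(ticket.hand_in())"
```

```text
the job is handed in; nothing more can be done
None
```

The pin is home in the post through the top ear, both arm eyes and the foot ear, with its flange on the washer, released, and the job is handed in at about 20.5 s; no verdict was shown.

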